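Find the stamped tip box and push it to the hand-over line

ROBOT

A 7-joint arm with a two-finger parallel gripper is mounted at the origin on a cart in front of the work surface, level with it; the furniture and walls round the work are solid. World frame = base frame: x ahead of the robot, y to its left, z up, the work surface at z = 0. Lengths are in mm, angles in rad, forces in N, time in s.
With the tool pointing down it reaches from about 425 to 825 mm from the base axis. Payload 3.6 kg.
Tool frame: the origin (TCP) lies between the finger pads; the fingertips stand 19 mm ahead of it and the grasp point (between the pads) is the TCP; z points along the fingers, y is the direction in which the jaws open and shut (so a half turn about z gives the same grasp; the last joint's range is limited). The gripper opens to 85 mm and grips with 20 to 120 N. Pads are 22 mm wide; open, the fingers measure 114 mm over their backs; the gripper's body (76 mm by 85 mm) begins 54 mm behind the grasp point. The pads swing forward as they close: fully open they stand 13 mm farther back than shut.
Start: joints at [-1.149, 0.615, -0.013, 1.423, 0.008, 1.103, -0.04], TCP at [281.405, 585.897, 250.297] pointing down, gripper open.
Joint ranges: [-3.12, 3.12], [-0.3, 2.06], [-1.34, 1.32], [0.26, 2.42], [-1.36, 4.5], [0.01, 1.98], [-2.84, 2.84]. Speed limits (rad/s): [2.79, 2.79, 3.14, 3.14, 3.14, 3.14, 3.14].

INTERFACE

Orientations are given as a unit quaternion [x, y, z, w].
In Python, from rig import ctrl gives the robot as it stands.
- The arm moves only by the tool carry_out, never from a script. Its argument "plan" is a list of rows, each a list of 4 numbers: the shift along the tool's x, y, z in mm, then the turn about the tool's z in rad. A call has 1 to 20 rows; each row is the pose to reach, as a shift and turn from the pose commanded when the call began, along the tool's axes at that moment; what a row does not reach only later rows make up. A row lasts 1/8 s, in which the tool goes at most 62.5 mm and 10.7 degrees, less where a joint would pass 70% of its speed; a pose out of reach is approached as far as the arm can. A call with a gripper value outside its range is refused whole. "hand" is the closure, from -1 (fully open) to 1 (shut), set as the call begins (left out, the last holds). The fingers move at their own pace and stop on an object; "force" is the grip in N (left out, the last holds). Time passes only in rows, so rows that repeat a pose let the fingers close. It gives the time, the measured TCP pose, the force and the opening at its end, in the units of the state.
- ctrl.get_obs(): the state, without advancing time (a new reading comes with each control period).
- ctrl.snapshot(name): name is "scene" or "top" or "wrist"; returns a dict with "color" (420x560x3 uint8, red, green, blue), "z_map" (420x560 float32, mm along the optical axis (not along the pixel's ray), 0 where there is no reading), "vfov" (degrees; the focal length in pixels is half the picture's height over the tangent of half this angle, whatever the lens; pixels are square), "cx", "cy" (the principal point, pixels), "dist_coeffs" ([k1, k2, p1, p2, k3] as OpenCV has them; the pictures are not rectified), "rvec" (rotation vector, rad) and "tvec" (3), from world to camera coordinates, as OpenCV has them. Camera axes: x right, y down, z forward; pixel columns grow to the right and rows downward; lengths in mm; the calibration is good to about 2 mm. A picture is of the moment at which its call begins.
- ctrl.hand_in(): hands the job in, once; it reports no verdict.
Trained networks look in the newest picture that a camera, given by its name, has taken for a name from the list of things; names that differ only in an ending like _2 or _b are one class to them, and where a whole thing is asked for, a point or a joint stands for the part that bears it (a point fixed in the world has none). Each returns a list of dicts, best first, with "confidence" (0 to 1); they miss things now and then, are a little off and sometimes report something else, mostly with a low value. They report only what shows in the picture. A call takes as long as a camera call.
- ctrl.boxes_of(camera, thing): "xyz" ([x, y, z] in mm, in world coordinates, good to about 4 mm: the middle of the surface that is visible of it).
- ctrl.trace(camera, thing): "region" (420x560 bool, what is visible of it).
The state is a dict: "time": time; "joints": joint angles; "qd": joint speeds; "joint_torque": joint torques, N m; "ee_pos": TCP position; "ee_rot": TCP orientation; "contact_force": force on the tool from outside, world axes, zero at the start; "moment": the same for the moment, N m; "width": opening from 0.0 (shut) to 1.0 (fully open).
Only numpy, scipy, OpenCV 4.12 (cv2) and the standard library are available. Lean on these libraries where they do the work, as an engineer would, in place of code of your own. Each camera call takes 0.05 s, during which the arm holds its last target. There are 200 camera calls.

TASK

Two identical closed pipette-tip boxes stand on the bench, and one of them has a white stamp on its underside. Without picking either up, push both over backwards, away from the robot, so that each lies on its back and shows its underside; then push the stamped one on away from the robot, still lying on its back, until its leading edge rests on the green tape, square to the tape. Leave the other box lying where it fell, short of the tape, and do not disturb the vial, cup and timer.

Things in the scene. Friction and masses are not known exactly. Their poses are not given: they have to be found in the camera images.
- stamped_box: Blue pipette-tip box, closed frosted pale lid (fixed), loose, about 0.25 kg, with a white ring-and-dot stamp 60 mm across under its bottom, seen only once tipped. Standing: 82 mm deep (x -42 to +40), 118 wide (y -59 to +59), 88 high (z 0 to 88). Origin: middle of the underside; x points out of the back, away from the robot, z up through the lid.
- plain_box: The other tip box: same look, size, weight and axes, but a plain underside. Either may stand left or right. Both have friction enough that a push near the top of the front tips them about the lower back edge without sliding; past about 45 degrees they fall onto their backs by themselves.
- stamped_box_centre (a point): Centre of the stamped box, 44 mm above its underside. Once the box lies on its back, its x axis points down, its z axis away from the robot, and its underside is an upright face towards the robot, 82 mm high and 118 mm wide.
- plain_box_centre (a point): Centre of the plain box, 44 mm above its underside.
- stamped_box_edge (a point): Middle of the upper edge of the stamped box's back (40 mm behind, 88 mm above the body's origin). Once the box lies on its back this is the middle of its leading edge, on the bench, farthest from the robot, 88 mm beyond the underside.
- plain_box_edge (a point): The same point of the plain box.
- tape: Green tape stuck flat on the bench beyond the boxes: 30 mm wide (x), 460 mm long (y), no noticeable thickness. Origin in its middle at bench height; x points across it away from the robot, y along it.
- vial: Loose bystander: brown glass vial with a red cap, 25 mm across, 48 mm high, standing between the boxes. Origin: middle of its base.
- cup: Loose bystander: specimen cup with a yellow lid, 64 mm across, 71 mm high, to the left of the work. Origin: middle of its base.
- timer: Loose bystander: white bench timer, 60 x 70 x 22 mm, lying to the left of the work. Origin: middle of its underside.

How it is judged:
By the outcome, as a careful person would: the job done as asked, in the order asked, and still so for the second after the job is handed in, with the robot touching nothing.
It also fails if it takes over 58 s, if anything falls off the work surface, if the arm or the gripper's body presses on something with over 40 N, if the wrist force passes 120 N, or if a joint passes its speed limit or range.

## Working session

There is one attempt and no reset: what is moved stays moved. The work goes in short steps, Python scripts to look and compute and a tool call to move; the robot and the scene stay as the last step left them, time stands still between calls to the robot, and variables do not carry over. Pictures are saved under pics/ and viewed, about 8 in all and at most 12, crops included, and the job is handed in when it is done.

Besides the shell and the picture viewer there is one more tool, called after ">>>" as name(argument=value, ...), one argument or row to a line, values as JSON. carry_out: Moves the arm, as the interface text tells. Its arguments: {"type":"object","properties":{"plan":{"type":"array"},"hand":{"type":"number"},"force":{"type":"number"}},"required":["plan"]}

```bash
mkdir -p pics; cat > h.py <<'E'
import numpy as np, cv2
from rig import ctrl
def snap(n,f=None):
    s=ctrl.snapshot(n)
    if f: cv2.imwrite('pics/'+f,s['color'][:,:,::-1])
    return s
def cloud(s):
    z=s['z_map'];h,w=z.shape;f=h/2/np.tan(np.radians(s['vfov'])/2)
    K=np.array([[f,0,s['cx']],[0,f,s['cy']],[0,0,1]])
    u,v=np.meshgrid(np.arange(w),np.arange(h))
    p=cv2.undistortPoints(np.stack([u,v],-1).reshape(-1,1,2).astype(np.float64),K,np.array(s['dist_coeffs'],float)).reshape(h,w,2)
    P=np.dstack([p[...,0]*z,p[...,1]*z,z])
    R=cv2.Rodrigues(np.array(s['rvec'],float))[0]
    W=(P-np.array(s['tvec'],float).ravel())@R
    W[z<=0]=np.nan
    return W
E
python3 - <<'E'
from h import *
o=ctrl.get_obs();print({k:np.round(v,3) for k,v in o.items()})
for c in('scene','top'):
    s=snap(c,c+'1.png');W=cloud(s)
    for t in('stamped_box','plain_box','tape','vial','cup','timer'):
        for d in ctrl.boxes_of(c,t)[:3]:print(c,t,np.round(d['xyz']),round(d['confidence'],2))
        for d in ctrl.trace(c,t)[:2]:
            m=d['region'];p=W[m];p=p[~np.isnan(p[:,0])]
            if len(p):
                q=p[p[:,2]>np.percentile(p[:,2],95)-6][:,:2]
                r=cv2.minAreaRect(q.astype(np.float32))
                print('  tr',round(d['confidence'],2),m.sum(),np.round(np.percentile(p,[2,98],axis=0)).tolist(),'toprect',np.round(r[0]),np.round(r[1]),round(r[2],1))
E
```

```text
{'time': np.float64(0.0), 'joints': array([-1.15 ,  0.616, -0.013,  1.425,  0.008,  1.103, -0.04 ]), 'qd': array([-0.001, -0.001, -0.   , -0.002, -0.002, -0.001,  0.001]), 'joint_torque': array([-0.0000e+00, -4.6920e+01,  2.5900e-01, -1.7104e+01,  1.0000e-02,
        1.0000e-02,  0.0000e+00]), 'ee_pos': array([281.098, 585.289, 249.136]), 'ee_rot': array([ 0.222,  0.975, -0.001, -0.   ]), 'contact_force': array([ 0.06, -0.32, -0.13]), 'moment': array([-0.015, -0.04 ,  0.059]), 'width': np.float64(0.996)}
scene stamped_box [444.  40.  69.] 0.64
  tr 0.87 5802 [[419.0, -3.0, 3.0], [516.0, 110.0, 89.0]] toprect [470.  61.] [ 84. 118.] 13.3
scene plain_box [443. 256.  63.] 0.66
  tr 0.88 3263 [[416.0, 238.0, 1.0], [503.0, 360.0, 89.0]] toprect [467. 301.] [119.  81.] 76.0
scene tape [659. 203.   0.] 0.55
  tr 0.95 1028 [[631.0, 56.0, -1.0], [679.0, 403.0, 3.0]] toprect [600. 116.] [584. 194.] 64.4
  tr 0.37 485 [[400.0, 469.0, -1.0], [460.0, 549.0, 20.0]] toprect [430. 503.] [66. 55.] 82.3
scene vial [486. 192.  28.] 0.8
  tr 0.58 236 [[481.0, 184.0, 2.0], [498.0, 203.0, 48.0]] toprect [
[... 546 characters left out ...]
  94.] 0.83
  tr 0.6 2422 [[426.0, 248.0, 85.0], [512.0, 362.0, 93.0]] toprect [469. 305.] [118.  82.] 76.1
  tr 0.67 824 [[586.0, 489.0, 13.0], [645.0, 548.0, 75.0]] toprect [616. 519.] [63. 62.] 9.2
  tr 0.63 2498 [[633.0, -34.0, -1.0], [685.0, 407.0, 5.0]] toprect [659. 186.] [ 33. 461.] 4.3
top vial [494. 202.  46.] 0.41
top vial [432. 506.  20.] 0.16
  tr 0.47 112 [[485.0, 185.0, 26.0], [505.0, 209.0, 51.0]] toprect [496. 197.] [17. 17.] 88.7
top cup [610. 516.  67.] 0.59
  tr 0.93 809 [[586.0, 490.0, 5.0], [643.0, 546.0, 75.0]] toprect [615. 520.] [62. 61.] 46.4
top timer [434. 503.  27.] 0.81
  tr 0.78 826 [[406.0, 472.0, 10.0], [460.0, 537.0, 24.0]] toprect [433. 505.] [68. 56.] 84.3
```

View pics/top1.png

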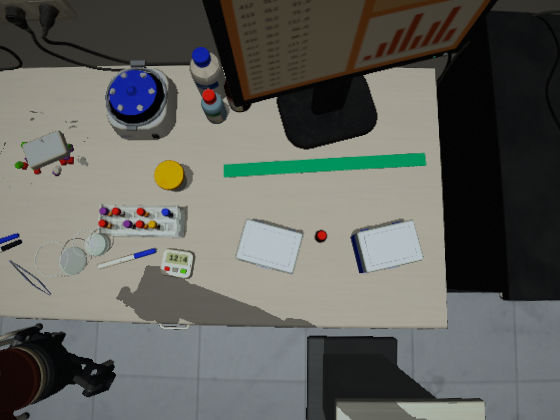

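>>> carry_out(
  plan=[
    [-40,-35,0,-0.04],
    [-80,-70,0,-0.08],
    [-120,-105,0,-0.12],
    [-160,-140,0,-0.16],
    [-200,-175,0,-0.2],
    [-216,-189,20,-0.2],
    [-216,-189,60,-0.2],
    [-216,-189,100,-0.2],
    [-216,-189,120,-0.2],
    [-216,-189,120,-0.2],
  ],
  hand=-1,
)

```text
time: 2.55
ee_pos: [393.6, 321.4, 129.1]
ee_rot: [0.124, 0.992, -0.001, -0.001]
contact_force: [0.5, -0.3, 1.1]
width: 1.004
```

>>> carry_out(
  plan=[
    [0,0,25,0],
    [0,0,51,0],
    [0,0,51,0],
    [-10,0,51,0],
    [-16,0,51,0],
    [-21,0,51,0],
    [-26,0,51,0],
    [-31,0,51,0],
    [-36,0,51,0],
    [-36,0,51,0],
  ],
)

```text
time: 3.8
ee_pos: [429.9, 313.1, 79.3]
ee_rot: [0.124, 0.992, 0.0, 0.0]
contact_force: [-0.1, 0.8, 1.0]
width: 0.998
```

```bash
python3 - <<'E'
from h import *
s=snap('scene','s2.png')
E
```

```text
(no output)
```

View pics/s2.png

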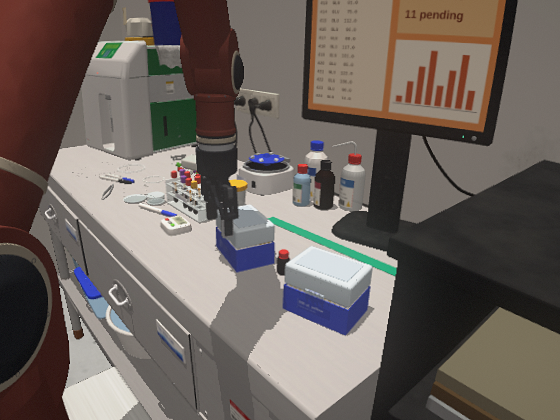

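>>> carry_out(
  plan=[
    [-5,0,0,0],
    [-10,0,0,0],
    [-15,0,0,0],
    [-20,0,0,0],
    [-20,0,0,0],
  ],
)

```text
time: 4.47
ee_pos: [449.9, 307.7, 79.2]
ee_rot: [0.124, 0.992, 0.0, 0.001]
contact_force: [-1.0, -0.2, -0.1]
width: 1.0
```

```bash
python3 - <<'E'
from h import *
s=snap('scene','s3.png');W=cloud(s)
s=snap('wrist')
cv2.imwrite('pics/s3.png',np.hstack([cv2.imread('pics/s3.png')[150:350,150:400],s['color'][::2,::2,::-1][:200]]))
E
```

```text
(no output)
```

View pics/s3.png

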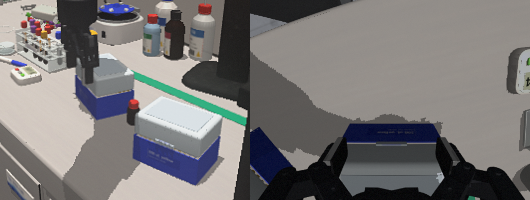

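>>> carry_out(
  plan=[
    [-5,0,0,0],
    [-10,0,0,0],
    [-15,0,0,0],
    [-20,0,0,0],
    [-24,0,0,0],
    [-28,0,0,0],
    [-28,0,0,0],
  ],
)

```text
time: 5.45
ee_pos: [476.7, 301.1, 79.3]
ee_rot: [0.124, 0.992, 0.0, 0.001]
contact_force: [0.2, 0.0, -0.4]
width: 1.0
```

```bash
python3 - <<'E'
from h import *
s=snap('scene','s4.png')
s=snap('wrist')
cv2.imwrite('pics/s4.png',np.hstack([cv2.imread('pics/s4.png')[150:350,150:400],s['color'][::2,::2,::-1][:200]]))
E
```

```text
(no output)
```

View pics/s4.png

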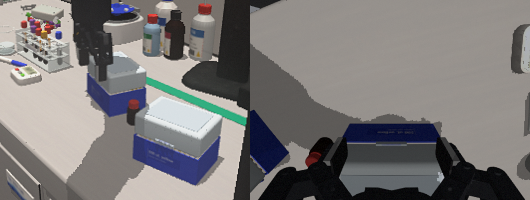

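```bash
python3 - <<'E'
from h import *
for c in('scene','top','wrist'):
    s=snap(c);W=cloud(s)
    for t in('plain_box','vial'):
        for d in ctrl.trace(c,t)[:3]:
            p=W[d['region']];p=p[~np.isnan(p[:,0])]
            if len(p): print(c,t,round(d['confidence'],2),len(p),np.round(np.percentile(p,[2,50,98],axis=0)).tolist())
    if c=='wrist':
        for v in range(120,420,25): print(v,np.round(W[v,270]),s['color'][v,270])
        cv2.imwrite('pics/w5.png',s['color'][:,:,::-1])
    if c=='scene': cv2.imwrite('pics/s5.png',cv2.resize(s['color'][180:300,190:340,::-1],None,fx=5,fy=5,interpolation=cv2.INTER_CUBIC))
E
```

```text
scene plain_box 0.73 2450 [[474.0, 222.0, 5.0], [502.0, 240.0, 57.0], [559.0, 342.0, 89.0]]
scene vial 0.76 251 [[482.0, 184.0, 2.0], [486.0, 191.0, 31.0], [503.0, 206.0, 48.0]]
top plain_box 0.77 261 [[494.0, 220.0, -0.0], [544.0, 239.0, 89.0], [575.0, 261.0, 383.0]]
top vial 0.66 887 [[405.0, 471.0, 4.0], [433.0, 503.0, 20.0], [462.0, 538.0, 24.0]]
wrist plain_box 0.58 24577 [[475.0, 249.0, 5.0], [492.0, 296.0, 77.0], [520.0, 345.0, 89.0]]
wrist vial 0.96 1314 [[482.0, 187.0, 5.0], [487.0, 199.0, 33.0], [495.0, 206.0, 48.0]]
120 [402. 311.  -1.] [152 147 142]
145 [417. 307.  -0.] [152 145 141]
170 [432. 303.  -1.] [150 145 141]
195 [449. 299.  -0.] [151 146 142]
220 [466. 294.   0.] [150 145 141]
245 [484. 289.  -1.] [93 90 88]
270 [485. 290.  34.] [ 7 14 51]
295 [485. 291.  61.] [58 61 61]
320 [486. 292.  80.] [59 62 62]
345 [494. 290.  87.] [111 115 117]
370 [508. 286.  88.] [ 99 103 108]
395 [464. 300. 141.] [7 6 6]
```

View pics/s5.png

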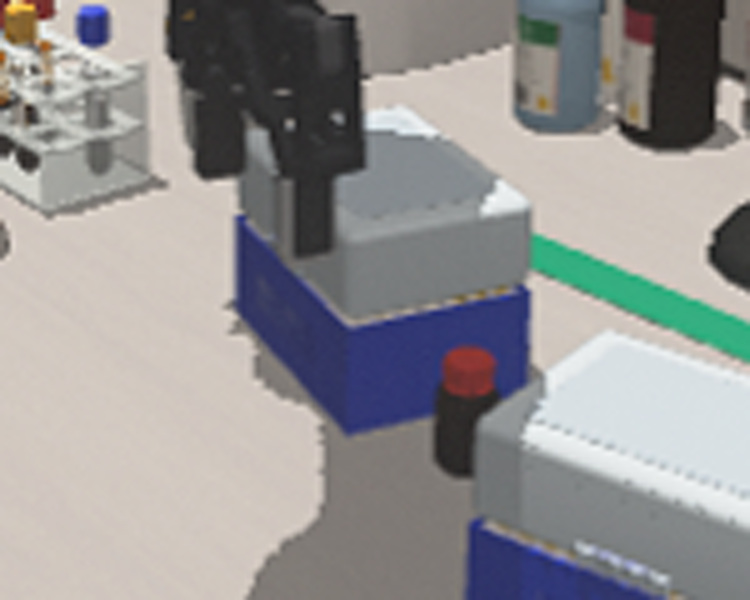

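>>> carry_out(
  plan=[
    [4,0,0,0],
    [4,0,-30,0],
    [4,0,-60,0],
    [-35,0,-60,0],
    [-75,0,-60,0],
    [-116,0,-60,0],
    [-116,0,-60,0],
    [-116,0,-20,0],
    [-116,0,20,0],
    [-116,0,24,0],
    [-116,0,24,0],
  ],
)

```text
time: 7.38
ee_pos: [588.0, 273.8, 56.1]
ee_rot: [0.123, 0.992, 0.0, 0.0]
contact_force: [-0.1, 0.4, 0.2]
width: 1.0
```

>>> carry_out(
  plan=[
    [6,0,0,0],
    [12,0,0,0],
    [18,0,0,0],
    [24,0,0,0],
    [30,0,0,0],
    [36,0,0,0],
    [42,0,0,0],
    [48,0,0,0],
    [54,0,0,0],
    [60,0,0,0],
    [64,0,0,0],
    [64,0,0,0],
    [56,0,0,0],
    [56,0,-40,0],
    [56,0,-85,0],
    [56,0,-85,0],
  ],
)

```text
time: 9.38
ee_pos: [535.4, 287.8, 143.4]
ee_rot: [0.124, 0.992, 0.002, 0.002]
contact_force: [-0.7, -0.2, -1.0]
width: 0.999
```

```bash
cat >> h.py <<'E'
def face(n=None):
    "scan box in wrist view"
    s=snap('wrist',n);W=cloud(s);o=ctrl.get_obs();print('tcp',np.round(o['ee_pos'],1),np.round(o['contact_force'],1),o['time'])
    return s,W
E
python3 - <<'E'
from h import *
for c in('scene','top'):
    s=snap(c);W=cloud(s)
    for t in('plain_box','vial'):
        for d in ctrl.trace(c,t)[:3]:
            p=W[d['region']];p=p[~np.isnan(p[:,0])]
            q=p[abs(p[:,2]-88)<6][:,:2]
            print(c,t,round(d['confidence'],2),len(p),np.round(np.percentile(p,[2,50,98],axis=0)).tolist(),cv2.minAreaRect(q.astype(np.float32)) if len(q)>50 else '')
    if c=='scene': cv2.imwrite('pics/s6.png',cv2.resize(s['color'][160:340,190:430,::-1],None,fx=2,fy=2))
E
```

```text
scene vial 0.79 247 [[482.0, 183.0, 1.0], [486.0, 191.0, 32.0], [523.0, 227.0, 49.0]] 
top plain_box 0.71 1883 [[428.0, 260.0, 2.0], [466.0, 318.0, 89.0], [522.0, 363.0, 93.0]] ((474.6399230957031, 302.7003479003906), (118.51187133789062, 83.06129455566406), 75.88794708251953)
```

View pics/s6.png

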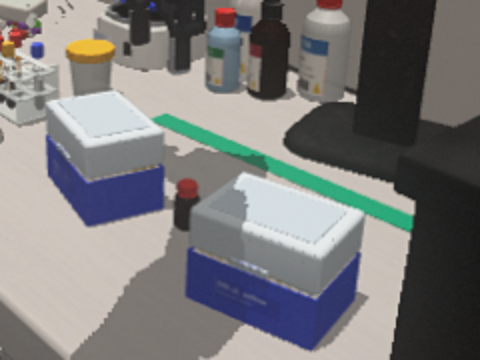

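>>> carry_out(
  plan=[
    [40,0,0,0],
    [80,0,0,0],
    [124,0,0,0],
    [124,0,0,0],
    [124,0,30,0],
    [124,0,62,0],
    [124,0,62,0],
    [124,0,62,0],
  ],
)

```text
time: 10.68
ee_pos: [414.6, 317.1, 78.7]
ee_rot: [0.124, 0.992, 0.0, 0.0]
contact_force: [0.8, 0.0, 0.1]
width: 0.999
```

>>> carry_out(
  plan=[
    [-3,0,-3,0],
    [-6,0,-6,0],
    [-10,0,-10,0],
    [-14,0,-14,0],
    [-17,0,-17,0],
    [-21,0,-20,0],
    [-25,0,-23,0],
    [-29,0,-26,0],
    [-33,0,-29,0],
    [-37,0,-31,0],
    [-41,0,-34,0],
    [-41,0,-34,0],
  ],
)

```text
time: 12.18
ee_pos: [454.0, 306.9, 112.6]
ee_rot: [0.124, 0.992, 0.0, 0.0]
contact_force: [-0.7, -0.1, 0.6]
width: 0.996
```

```bash
python3 - <<'E'
from h import *
s,W=face()
for v in range(200,420,15): print(v,np.round(W[v,270]),s['color'][v,270])
s=snap('scene');cv2.imwrite('pics/s7.png',cv2.resize(s['color'][160:340,190:430,::-1],None,fx=2,fy=2))
E
```

```text
tcp [453.6 307.  112.4] [-1.8  0.7 -0.1] 12.225
200 [440. 300.  -2.] [152 147 143]
215 [440. 301.  35.] [18 29 91]
230 [444. 301.  52.] [ 77  79 102]
245 [448. 300.  66.] [14 21 65]
260 [450. 300.  80.] [ 88  92 108]
275 [455. 299.  87.] [71 74 75]
290 [457. 299.  98.] [72 75 76]
305 [461. 298. 106.] [103 107 108]
320 [471. 295. 104.] [102 107 108]
335 [483. 292. 101.] [ 96 101 104]
350 [495. 288.  98.] [ 96 102 105]
365 [511. 284.  93.] [ 96 101 105]
380 [444. 305. 167.] [10 10 12]
395 [442. 306. 174.] [6 7 8]
410 [441. 306. 179.] [6 7 8]
```

>>> carry_out(
  plan=[
    [-5,0,-3,0],
    [-9,0,-5,0],
    [-14,0,-7,0],
    [-18,0,-8,0],
    [-23,0,-10,0],
    [-27,0,-11,0],
    [-32,0,-12,0],
    [-36,0,-12,0],
    [-41,0,-13,0],
    [-45,0,-13,0],
    [-50,0,-13,0],
    [-54,0,-13,0],
    [-54,0,-13,0],
    [-54,0,-13,0],
    [-54,0,-13,0],
    [-54,0,-13,0],
  ],
)

```text
time: 14.28
ee_pos: [505.6, 293.9, 125.3]
ee_rot: [0.123, 0.992, -0.0, -0.0]
contact_force: [-0.1, -0.3, -0.4]
width: 0.998
```

```bash
python3 - <<'E'
from h import *
s,W=face()
for v in range(200,420,15): print(v,np.round(W[v,270]),s['color'][v,270])
s=snap('scene');cv2.imwrite('pics/s7.png',np.hstack([cv2.resize(s['color'][160:340,190:430,::-1],None,fx=1.8,fy=1.8)[:300],snap('wrist')['color'][120:420,:360,::-1]]))
E
```

```text
tcp [505.7 293.9 125.3] [-0.2 -0.7 -0.7] 14.325
200 [469. 295.  89.] [141 149 154]
215 [478. 293.  88.] [141 147 151]
230 [486. 291.  89.] [139 146 151]
245 [495. 289.  89.] [115 121 126]
260 [504. 286.  88.] [94 97 98]
275 [563. 267.   0.] [79 76 74]
290 [579. 263.  -1.] [78 75 72]
305 [594. 259.   0.] [79 75 73]
320 [611. 254.  -1.] [78 77 74]
335 [628. 250.  -0.] [127 123 119]
350 [645. 245.   0.] [ 33 106  78]
365 [665. 240.   0.] [ 32 105  77]
380 [495. 292. 181.] [0 2 3]
395 [494. 292. 187.] [11 12 10]
410 [495. 292. 191.] [3 3 7]
```

View pics/s7.png

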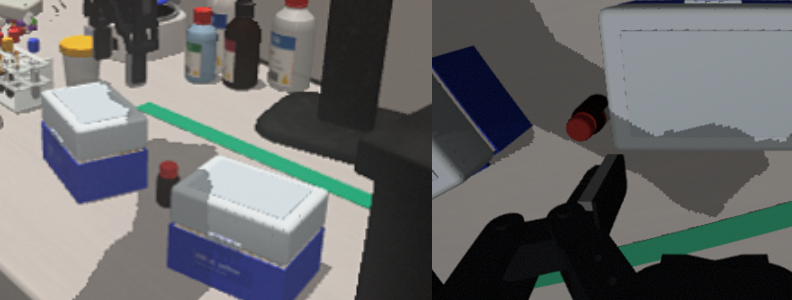

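>>> carry_out(
  plan=[
    [40,0,0,0],
    [80,0,0,0],
    [94,0,0,0],
    [94,0,0,0],
    [94,0,25,0],
    [94,0,46,0],
    [94,0,46,0],
  ],
)

```text
time: 15.3
ee_pos: [415.8, 315.4, 78.1]
ee_rot: [0.125, 0.992, -0.001, -0.0]
contact_force: [-0.5, -0.1, 1.1]
width: 1.001
```

>>> carry_out(
  plan=[
    [-3,0,-3,0],
    [-6,0,-6,0],
    [-10,0,-10,0],
    [-14,0,-14,0],
    [-17,0,-17,0],
    [-21,0,-19,0],
    [-25,0,-22,0],
    [-29,0,-24,0],
    [-33,0,-26,0],
    [-38,0,-27,0],
    [-43,0,-27,0],
    [-48,0,-27,0],
    [-53,0,-27,0],
    [-53,0,-27,0],
  ],
)

```text
time: 17.05
ee_pos: [467.3, 303.5, 106.1]
ee_rot: [0.124, 0.992, 0.0, 0.001]
contact_force: [-1.6, 0.6, 0.6]
width: 0.998
```

```bash
python3 - <<'E'
from h import *
s,W=face()
for v in range(200,420,15): print(v,np.round(W[v,270]),s['color'][v,270])
E
```

```text
tcp [466.8 303.7 106. ] [0.1 1.2 1.3] 17.1
200 [451. 297.  -1.] [96 93 89]
215 [447. 300.  48.] [ 26  38 117]
230 [452. 299.  59.] [ 20  31 107]
245 [457. 298.  68.] [11 19 70]
260 [462. 297.  77.] [18 25 78]
275 [466. 296.  86.] [75 79 82]
290 [470. 296.  93.] [83 87 88]
305 [475. 295.  99.] [85 87 89]
320 [478. 294. 107.] [87 90 91]
335 [482. 293. 112.] [93 96 98]
350 [491. 291. 112.] [104 108 109]
365 [508. 286. 103.] [ 95 100 104]
380 [456. 302. 162.] [13 13 13]
395 [455. 302. 168.] [ 7  8 10]
410 [455. 302. 173.] [ 8  7 12]
```

>>> carry_out(
  plan=[
    [-5,0,0,0],
    [-10,0,0,0],
    [-15,0,0,0],
    [-20,0,0,0],
    [-25,0,0,0],
    [-30,0,0,0],
    [-34,0,0,0],
    [-34,0,0,0],
    [-34,0,0,0],
    [-34,0,0,0],
  ],
)

```text
time: 18.35
ee_pos: [498.7, 295.7, 106.3]
ee_rot: [0.123, 0.992, -0.0, -0.0]
contact_force: [-0.7, 0.0, 0.8]
width: 1.002
```

```bash
python3 - <<'E'
from h import *
s,W=face()
for v in range(200,420,15): print(v,np.round(W[v,270]),s['color'][v,270])
s2=snap('scene');cv2.imwrite('pics/s8.png',np.hstack([cv2.resize(s2['color'][160:340,190:430,::-1],None,fx=1.8,fy=1.8)[:300],s['color'][120:420,:360,::-1]]))
E
```

```text
tcp [498.8 295.6 106.3] [-0.5 -0.5 -0.3] 18.4
200 [482. 289.  -0.] [164 159 155]
215 [494. 286.   0.] [168 162 157]
230 [506. 283.   0.] [104 100  97]
245 [511. 282.  16.] [11 18 59]
260 [512. 283.  39.] [14 19 59]
275 [512. 283.  58.] [12 18 59]
290 [512. 284.  76.] [11 17 60]
305 [517. 283.  82.] [ 24  35 109]
320 [528. 280.  82.] [ 22  33 107]
335 [538. 277.  82.] [ 61  66 112]
350 [548. 275.  82.] [ 24  36 109]
365 [562. 271.  80.] [105 109 110]
380 [487. 294. 163.] [10 12 11]
395 [487. 294. 167.] [8 7 9]
410 [487. 294. 172.] [13 13 13]
```

View pics/s8.png

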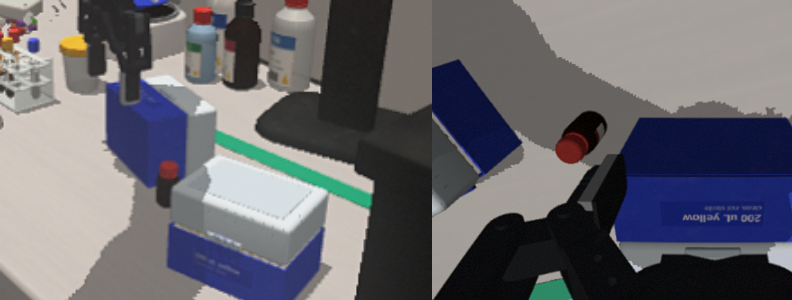

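>>> carry_out(
  plan=[
    [4,0,-35,0],
    [8,-10,-70,0],
    [12,-60,-70,-0.1],
    [15,-110,-70,-0.2],
    [18,-160,-70,-0.3],
    [20,-210,-70,-0.4],
    [22,-260,-70,-0.48],
    [22,-260,-70,-0.48],
    [22,-260,-70,-0.48],
    [22,-260,-70,-0.48],
  ],
)

```text
time: 19.7
ee_pos: [414.4, 50.4, 176.5]
ee_rot: [-0.117, 0.993, 0.0, 0.0]
contact_force: [0.6, 0.4, 0.1]
width: 1.001
```

```bash
python3 - <<'E'
from h import *
s,W=face();o=ctrl.get_obs();print(np.round(o['joints'],2),np.round(o['ee_rot'],3))
for c in (200,280,360):
  print([ (v,*np.round(W[v,c]).tolist()) for v in range(180,380,20)])
s=snap('scene')
d=ctrl.trace('scene','stamped_box');print([(round(x['confidence'],2),np.round(np.nanpercentile(cloud(s)[x['region']],[2,98],axis=0)).tolist()) for x in d])
E
```

```text
tcp [414.3  50.4 176.4] [-0.6  0.8 -0.2] 19.75
[-0.    0.38 -0.23  2.15  0.14  0.63  1.47] [-0.117  0.993  0.     0.   ]
[(180, 420.0, -32.0, -0.0), (200, 441.0, -29.0, -2.0), (220, 462.0, -26.0, -1.0), (240, 483.0, -22.0, 0.0), (260, 507.0, -19.0, -1.0), (280, 532.0, -16.0, -1.0), (300, 558.0, -12.0, -1.0), (320, 585.0, -8.0, -1.0), (340, 615.0, -4.0, -1.0), (360, 645.0, 0.0, 0.0)]
[(180, 402.0, 44.0, -0.0), (200, 422.0, 49.0, 0.0), (220, 432.0, 52.0, 28.0), (240, 431.0, 52.0, 75.0), (260, 441.0, 54.0, 88.0), (280, 458.0, 58.0, 89.0), (300, 475.0, 62.0, 89.0), (320, 495.0, 67.0, 88.0), (340, 591.0, 89.0, -0.0), (360, 622.0, 96.0, -1.0)]
[(180, 384.0, 121.0, -1.0), (200, 403.0, 127.0, -1.0), (220, 424.0, 134.0, -0.0), (240, 445.0, 141.0, -1.0), (260, 467.0, 148.0, -0.0), (280, 491.0, 155.0, 0.0), (300, 516.0, 164.0, -1.0), (320, 542.0, 173.0, -0.0), (340, 569.0, 181.0, 1.0), (360, 599.0, 192.0, 0.0)]
[(0.73, [[419.0, -3.0, 2.0], [516.0, 111.0, 89.0]])]
```

>>> carry_out(
  plan=[
    [0,0,30,0],
    [0,0,60,0],
    [0,0,90,0],
    [0,0,97,0],
    [0,0,97,0],
  ],
)

```text
time: 20.48
ee_pos: [414.0, 49.3, 79.3]
ee_rot: [-0.116, 0.993, -0.0, -0.0]
contact_force: [0.0, 0.1, 0.7]
width: 1.002
```

```bash
python3 - <<'E'
from h import *
s,W=face();o=ctrl.get_obs();print(np.round(o['joints'],2),np.round(o['ee_rot'],3))
for v in range(200,420,20): print(v,np.round(W[v,270]),s['color'][v,270])
E
```

```text
tcp [414.4  49.2  79.8] [0.1 0.2 0.7] 20.525
[-0.07  0.57 -0.14  2.24  0.23  0.34  1.39] [-0.116  0.993  0.     0.   ]
200 [394.  35.  -1.] [169 163 159]
220 [408.  38.   0.] [169 164 159]
240 [423.  41.  -0.] [105 101  99]
260 [433.  44.   9.] [12 19 60]
280 [434.  45.  33.] [15 19 58]
300 [431.  46.  58.] [ 85  88 117]
320 [433.  46.  73.] [68 71 72]
340 [434.  47.  85.] [ 97 100 102]
360 [444.  49.  88.] [119 124 125]
380 [405.  43. 135.] [13 12 15]
400 [405.  43. 142.] [12 13 15]
```

>>> carry_out(
  plan=[
    [-3,0,-3,0],
    [-6,0,-7,0],
    [-9,0,-11,0],
    [-12,0,-14,0],
    [-15,0,-17,0],
    [-19,0,-19,0],
    [-23,0,-22,0],
    [-27,0,-24,0],
    [-31,0,-26,0],
    [-36,0,-27,0],
    [-41,0,-27,0],
    [-46,0,-27,0],
    [-51,0,-27,0],
    [-51,0,-27,0],
  ],
)

```text
time: 22.28
ee_pos: [464.6, 60.9, 106.2]
ee_rot: [-0.116, 0.993, 0.0, 0.001]
contact_force: [-0.7, 0.4, 1.0]
width: 0.999
```

```bash
python3 - <<'E'
from h import *
s,W=face()
for v in range(200,380,15): print(v,np.round(W[v,270]))
E
```

```text
tcp [464.   60.8 106.1] [-0.3 -0.1 -0.3] 22.325
200 [453.  48.  -1.]
215 [448.  48.  47.]
230 [453.  50.  58.]
245 [457.  51.  68.]
260 [463.  53.  76.]
275 [466.  54.  86.]
290 [471.  55.  92.]
305 [475.  56.  99.]
320 [477.  57. 107.]
335 [481.  58. 113.]
350 [490.  60. 112.]
365 [509.  64. 103.]
```

Same 30° tilt; continue.

>>> carry_out(
  plan=[
    [-5,0,0,0],
    [-10,0,0,0],
    [-15,0,0,0],
    [-20,0,0,0],
    [-25,0,0,0],
    [-30,0,0,0],
    [-34,0,0,0],
    [-34,0,0,0],
    [-34,0,0,0],
    [20,0,0,0],
    [20,0,0,0],
  ],
)

```text
time: 23.7
ee_pos: [437.3, 54.2, 105.5]
ee_rot: [-0.116, 0.993, -0.001, -0.005]
contact_force: [1.0, 0.0, 0.1]
width: 1.001
```

```bash
python3 - <<'E'
from h import *
s,W=face()
for v in range(200,380,20): print(v,np.round(W[v,270]))
s2=snap('scene');cv2.imwrite('pics/s9.png',np.hstack([cv2.resize(s2['color'][160:340,190:430,::-1],None,fx=1.8,fy=1.8)[:300],s['color'][120:420,100:460,::-1]]))
m=(abs(W[...,2]-82)<4)&(W[...,0]>490);c=cv2.minAreaRect(W[m][:,:2].astype(np.float32));print('top of lying box (partial)',c)
m=(W[...,2]>10)&(W[...,2]<75)&(W[...,0]>495)&(W[...,0]<560)&(abs(W[...,1]-70)<75);p=W[m][:,:2];print(len(p),np.polyfit(p[:,1],p[:,0],1),np.percentile(p,[2,50,98],axis=0))
st=snap('top');T=cloud(st)
m=(st['color'][...,1]>st['color'][...,0].astype(int)*1.8)&(T[...,0]>600)&(abs(T[...,2])<8)
print('tape',cv2.minAreaRect(T[m][:,:2].astype(np.float32)))
C=cloud(s2);m=(s2['color'][...,1]>s2['color'][...,0].astype(int)*1.8)&(C[...,0]>600)&(C[...,0]<720)&(abs(C[...,2])<8)
p=C[m];print('tape scene',cv2.minAreaRect(p[:,:2].astype(np.float32)))
E
```

```text
tcp [441.4  55.3 106.2] [1.  0.3 0.2] 23.75
200 [424.  40.   0.]
220 [440.  44.  -1.]
240 [457.  48.  -1.]
260 [474.  52.  -0.]
280 [492.  56.  -1.]
300 [511.  60.   0.]
320 [514.  61.  22.]
340 [513.  62.  46.]
360 [513.  63.  66.]
top of lying box (partial) ((542.6908569335938, 7.7104034423828125), (232.84146118164062, 96.79425048828125), 88.12910461425781)
9913 [-2.34587150e-01  5.28420823e+02] [[499.16256803  16.08882413]
 [511.23814036  71.04896418]
 [525.05828602 126.107364  ]]
tape ((681.9949951171875, 154.50067138671875), (172.63096618652344, 519.2544555664062), 1.1001719236373901)
tape scene ((661.4537353515625, 167.55099487304688), (31.244686126708984, 237.02659606933594), 4.248238563537598)
```

View pics/s9.png

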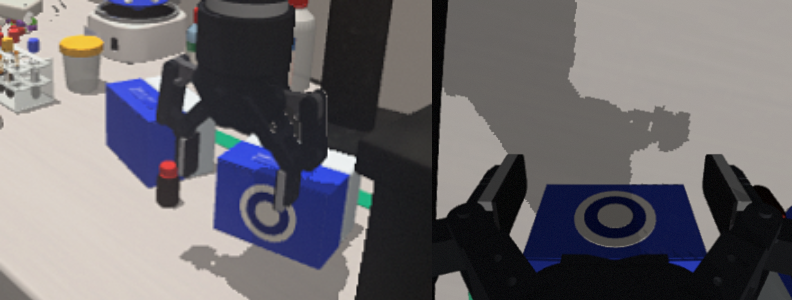

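>>> carry_out(
  plan=[
    [0,1,30,0],
    [0,1,61,0],
    [-20,1,61,0],
    [-40,1,61,0],
    [-50,1,61,0],
    [-54,1,61,0],
    [-54,1,61,0],
    [-54,1,61,0],
  ],
)

```text
time: 24.85
ee_pos: [495.7, 69.2, 45.3]
ee_rot: [-0.116, 0.993, -0.0, -0.0]
contact_force: [-0.0, -0.5, 0.0]
width: 0.999
```

```bash
python3 - <<'E'
from h import *
s,W=face('w10.png');o=ctrl.get_obs();print(np.round(o['ee_rot'],4))
m=(W[...,2]>5)&(W[...,2]<40)&(W[...,0]>495)&(W[...,0]<560)&(abs(W[...,1]-70)<75)&(s['color'][...,2]>40);p=W[m][:,:2];print(len(p),np.percentile(p,[2,50,98],axis=0))
if len(p)>50:print(np.polyfit(p[:,1],p[:,0],1))
E
```

```text
tcp [495.7  69.2  45.3] [ 0.1 -0.4  0.3] 24.9
[-1.158e-01  9.933e-01 -1.000e-04 -4.000e-04]
5412 [[501.03359403  25.89502167]
 [510.93702063  72.16738102]
 [522.82242582 118.13227642]]
[-2.31838930e-01  5.28210991e+02]
```

>>> carry_out(
  plan=[
    [-5,0,0,0],
    [-9,0,0,0.01],
    [-13,-0.5,0,0.025],
    [-17,-1,0,0.04],
    [-21,-1.5,0,0.055],
    [-25,-2,0,0.07],
    [-29,-2.3,0,0.085],
    [-33,-2.6,0,0.1],
    [-37,-3,0,0.115],
    [-41,-3.5,0,0.13],
    [-45,-4,0,0.145],
    [-49,-4.3,0,0.157],
    [-53,-4.6,0,0.157],
    [-57,-5,0,0.157],
    [-60,-5,0,0.157],
    [-60,-5,0,0.157],
  ],
)

```text
time: 26.9
ee_pos: [556.5, 78.3, 45.3]
ee_rot: [-0.037, 0.999, 0.0, 0.0]
contact_force: [-1.0, 0.1, 0.5]
width: 0.999
```

```bash
cat >m.py <<'E'
from h import *
s,W=face();o=ctrl.get_obs();print(np.round(o['ee_rot'],4))
m=(W[...,2]>5)&(W[...,2]<40)&(W[...,0]>500)&(W[...,0]<620)&(abs(W[...,1]-80)<75)&(s['color'][...,2]>40)&(s['color'][...,0]<s['color'][...,2]+10);p=W[m][:,:2];print(len(p),np.percentile(p,[2,50,98],axis=0))
print('underside x=a*y+b',np.polyfit(p[:,1],p[:,0],1))
for cam in('scene','top'):
    s=snap(cam,cam+'_l.png');C=cloud(s);c=s['color'].astype(int)
    g=(c[...,1]>c[...,0]*1.8)&(c[...,1]>c[...,2]*1.1)&(C[...,0]>620)&(C[...,0]<700)&(C[...,1]<420)&(abs(C[...,2])<8)
    p=C[g][:,:2].astype(np.float32);print(cam,'tape',cv2.minAreaRect(p),'n range',np.round(np.percentile(p@[.9972,.0746],[1,50,99]),1))
    b=(C[...,2]>15)&(C[...,2]<110)&(C[...,0]>560)&(C[...,0]<720)&(C[...,1]>-10)&(C[...,1]<150)&(c.sum(-1)>200)
    p=C[b]
    if len(p):print('  lid n max',np.round(np.percentile(p[:,:2]@[.9972,.0746],[50,98,99.5]),1),len(p))
E
python3 m.py
```

```text
tcp [556.3  78.3  45.3] [-0.8 -0.8  0.1] 26.95
[-3.750e-02  9.993e-01  0.000e+00  3.000e-04]
5499 [[565.59321503  31.27930231]
 [568.51498095  79.03059896]
 [573.00784454 125.65516046]]
underside x=a*y+b [-7.19019294e-02  5.74669512e+02]
scene tape ((653.499755859375, 254.02552795410156), (63.58302307128906, 26.018617630004883), 89.48605346679688) n range [658.1 670.8 684.1]
  lid n max [573.4 625.6 642.6] 736
top tape ((657.687744140625, 227.91677856445312), (30.615039825439453, 371.8099365234375), 4.423902988433838) n range [658.  673.2 687.4]
  lid n max [635.1 660.4 661.7] 863
```

>>> carry_out(
  plan=[
    [-4,0,0,0],
    [-8,0,0,0],
    [-10,0,0,0],
    [-10,0,0,0],
    [-10,0,0,0],
  ],
)

```text
time: 27.68
ee_pos: [566.0, 79.1, 45.3]
ee_rot: [-0.038, 0.999, 0.0, 0.0]
contact_force: [-0.7, 0.6, -0.8]
width: 0.998
```

>>> carry_out(
  plan=[
    [5,0,0,0],
    [20,0,0,0],
    [50,0,0,0],
    [80,0,0,0],
    [80,0,-50,0],
    [80,0,-100,0],
    [80,0,-100,0],
    [80,0,-100,0],
    [80,0,-100,0],
  ],
)

```text
time: 28.8
ee_pos: [485.2, 72.8, 144.1]
ee_rot: [-0.038, 0.999, -0.0, -0.001]
contact_force: [1.4, -0.1, -0.4]
width: 1.003
```

```bash
python3 m.py; python3 -c "
import cv2,numpy as np
a=cv2.imread('pics/top_l.png')[120:300,200:440];b=cv2.imread('pics/scene_l.png')[150:330,150:400]
cv2.imwrite('pics/f.png',cv2.resize(np.hstack([a,b]),None,fx=1.6,fy=1.6))"
```

```text
tcp [485.2  72.9 144. ] [-0.2 -0.3  0.5] 28.85
[-3.760e-02  9.993e-01 -2.000e-04 -1.500e-03]
2535 [[575.2853612   21.13866819]
 [578.89999241  77.70179618]
 [584.17120197 134.6636004 ]]
underside x=a*y+b [-7.42628225e-02  5.85228718e+02]
scene tape ((656.0576782226562, 242.53224182128906), (32.673946380615234, 83.35137176513672), 4.88456916809082) n range [657.6 672.  686.2]
  lid n max [584.3 662.6 665.8] 1571
top tape ((660.6265258789062, 184.68067932128906), (31.237123489379883, 459.1667175292969), 4.365025997161865) n range [658.  672.6 687.3]
  lid n max [628.8 669.4 670.8] 2241
```

View pics/f.png

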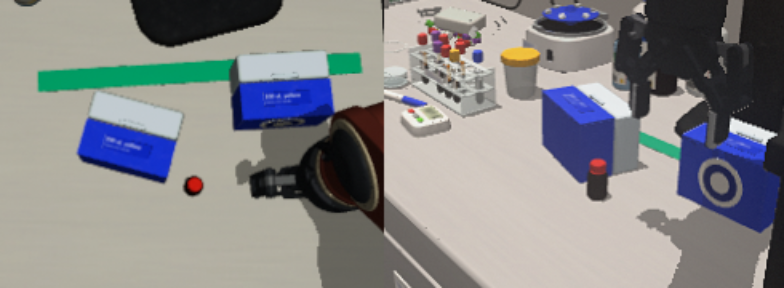

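```bash
python3 -c "
from rig import ctrl
print(ctrl.hand_in())"
```

```text
the job is handed in; nothing more can be done
None
```

Both boxes were pushed over onto their backs without being picked up, and the job was handed in at about 29 s. The right-hand box had the stamp, and its leading edge now rests on the tape.

- **Stamped box:** The last camera check put its leading edge about 671 mm out, measured across the tape. The tape runs from roughly 657 to 687 mm, so the edge is near the middle. The box is turned 4.25° and the tape about 4.4° (4.9° from the scene camera's partial view), so it sits square to within about half a degree. The top camera put the edge at 669–671 mm. The scene camera read 663–666 mm because it sees only part of the box, but that is still on the tape.
- **Plain box:** It lies on its back where it fell, roughly 50 mm short of the tape.
- **Bystanders:** The vial, cup and timer were not touched and look unmoved in the final pictures. The gripper was clear of everything.

**Plain box setbacks:** The first push was too low, and the plain box slid about 55 mm upright instead of tipping. I pushed it back from behind to about its original spot. A second try slipped over the lid and the box dropped upright again. The third try, lifting while pushing, tipped it, and the same motion tipped the stamped box first time.

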